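# Lock the pivot cap into a snowshoe binding and hold it seated

### The job

Slide the amber binding base along its jig until it is fully home against the end stop. Then take the red-winged pivot cap from its rack, push it down through the hole in the base into the slot of the aluminium hinge block, give it a quarter turn clockwise (seen from above) against the spring, and finish still gripping it and pressing its flange flush on the amber base - do not let go. Leave the other loose things on the bench where they are.

Things in the scene. Friction and masses are not known exactly. Their poses are not given: they have to be found in the camera images.
- jig: fixed jig, 102 mm wide (its x), 253 mm long (its y, -43 to +210 mm), z up. Wooden bed, top 40 mm above the bench; a 70 mm square cast aluminium hinge block let into its -y end, top also at 40 mm. Origin: on the socket's vertical axis, at bench height. Guide rails 12 mm high stand on both long sides (inner faces at x = +-41 mm), an end stop 12 mm high at y = -35 to -43 mm.
- slot (a point): centre of the keyed slot in the hinge block's top, 40 mm above the bench, axes as the jig's. Slot 34 mm long along the jig's x, 13 mm wide along its y; the top plate is 6 mm thick, under it a cavity 36 mm across where the lugs can turn. Stops inside let the cap turn only clockwise seen from above, and only a quarter turn.
- binding (a joint): how far (m) the amber binding base stands from home along the jig's +y: 0 = fully home against the end stop, with its hole over the socket; it starts 0.05 to 0.085 and slides towards the jig's -y to get home, with about 2 N friction, and stays where left
- binding_tab (a point): grip point in the tab of the amber binding base, 66.5 mm above the bench, axes as the jig's. Tab 44 mm wide along x, 12 mm thick along y, top 82.5 mm above the bench. It stands on a plate 80 mm wide, 124 mm long, 8 mm thick, top 48.5 mm above the bench; the plate's 36 mm round through-hole is centred 74 mm towards the jig's -y from the tab.
- rack: fixed wooden rack block 90 x 90 x 36 mm with a round 37 mm hole in the middle, in which the pivot cap hangs by its flange; origin at the centre of its underside
- cap: loose pivot cap, about 80 g, z up, hanging upright in the rack. Origin: centre of the underside of its steel flange (diameter 48 mm, 5 mm thick). On the flange a red wing grip 38 mm long along the cap's x, 12 mm thick along its y, top 33 mm above the origin. Pressed flush on the base its origin is 48.5 mm above the bench. Let go when locked, the spring lifts it 4 mm; unlocked, about 10 mm.
- cap_lugs (a point): underside of the cap's foot, 25.5 mm below its origin, axes as the cap's: a 9 mm shank with a brass cross bar (two lugs) 30 mm along x, 9 mm along y, 7 mm thick. It enters the slot with the cap's x along the jig's x, either way round; locked = cap's x along the jig's y. It is free to turn when the flange is 0 to 4 mm above flush (lugs under the top plate).
- plunger (a joint): spring plunger inside the hinge block, how far (m) it is pressed down: 0 at rest (its top 33 mm above the bench), 0.010 with the cap flush; about 3 N at rest, 10 N with the cap flush (0.7 N per mm)
- nut_a: zinc wing nut, 38 mm over its wings, 17 mm high, loose on the bench on the robot's side of the rack; bystander; origin at its underside
- nut_b: zinc wing nut, 38 mm over its wings, 17 mm high, loose on the bench beyond the jig; bystander; origin at its underside
- nut_c: zinc wing nut, 38 mm over its wings, 17 mm high, loose on the bench beyond the jig; bystander; origin at its underside
- punch: round steel punch, 12 mm thick, 135 mm long along its x, lying on the bench to the robot's right; bystander; origin at the underside, near mid-length
- funnel: tin funnel of diameter 100 mm set in a wooden holder 100 x 100 mm, 130 mm high in all, at the far edge of the bench, left of centre; bystander; origin at the centre of its underside
- jar: green glass jar with black cap, diameter 64 mm, 85 mm high, on the left; bystander; origin at the centre of its underside

How it is judged:
By the outcome, as a careful person would: the job done as asked, in the order asked, and still so for the second after the job is handed in, while the arm keeps its last pose, push and grip.
It also fails if it takes over 64 s, if anything falls off the work surface, if the arm or the gripper's body presses on something with over 40 N, if the wrist force passes 120 N, or if a joint passes its speed limit or range.

### The arm

A 7-joint arm with a two-finger parallel gripper is mounted at the origin on the work surface. World frame = base frame: x ahead of the robot, y to its left, z up, the work surface at z = 0. Lengths are in m, angles in rad, forces in N, time in s.
With the tool pointing down it reaches from about 0.425 to 0.875 m from the base axis. Payload 4.7 kg.
Tool frame: the origin (TCP) lies midway between the tips of the shut fingers; the grasp point (between the pads) lies 19 mm behind it; z points along the fingers, y is the line along which they close (so a half turn about z gives the same grasp; the last joint's range is limited). The gripper opens to 85 mm and grips with 20 to 120 N. Pads are 22 mm wide; open, the fingers measure 114 mm over their backs; the gripper's body (76 mm by 85 mm) begins 54 mm behind the grasp point. The pads swing forward as they close: fully open they stand 13 mm farther back than shut.
Start: joints at [-1.27, 0.321, -0.07, 1.45, 0.023, 1.371, -0.057], TCP at [0.184, 0.623, 0.231] pointing down, gripper open.
Joint ranges: [-2.86, 2.86], [-0.3, 2.09], [-1.38, 1.24], [0.06, 2.45], [-1.56, 4.7], [0.09, 2.05], [-2.69, 2.69]. Speed limits (rad/s): [2.57, 2.57, 3.14, 3.14, 3.14, 3.14, 3.14].

### API

Orientations are given as a rotation vector (axis times angle).
In Python, from rig import move_ptp, move_straight, move_joints, command_gripper, dwell, inverse_kinematics, get_image, camera_info, Unreachable, sign_off, search_frame, trace, read_clock, read_joint_positions, read_qd, read_effort, read_eef_pos, read_tool_rot, read_contact_force, read_ft_torque, read_opening, read_finger_force gives the robot as it stands. Calls block until the motion is done:
- move_ptp(position, orientation): joint-space move of the TCP to a pose.
- move_straight(position, ori=None, rate=0.15, contact_N=None): straight line of the TCP; ori=None keeps the orientation; rate is the mean speed in m/s. With contact_N (N) it stops when the force on the tool has changed by that much, and returns True; else False.
- move_joints(angles): joint-space move.
- command_gripper(opening, f_grip=None): finger opening in m; f_grip is the grip in N (None keeps the last); returns when the fingers have stopped.
- dwell(seconds).
- inverse_kinematics(position, orientation): joint angles nearest the present ones, or None.
- get_image(name): name is "scene" or "top" or "wrist"; returns (picture, depth): 384x512x3 uint8, blue, green, red; 384x512 float32, m along the optical axis (not along the pixel's ray), 0 where there is no reading.
- camera_info(name): a dict with "fx", "fy", "cx", "cy" (pixels), "D" ([k1, k2, p1, p2, k3] as OpenCV has them; the pictures are not rectified), "rvec" (rotation vector, rad) and "tvec" (3), from world to camera coordinates, as OpenCV has them. Camera axes: x right, y down, z forward; pixel columns grow to the right and rows downward; lengths in m; the calibration is good to about 2 mm. A picture is of the moment at which its call begins: read the wrist's pose just before it. camera_info takes no time and is no camera call; for the wrist camera it gives the pose at the moment of the call.
A pose or a line that the arm cannot do raises Unreachable and nothing moves.
- sign_off(): hands the job in; it is judged then, once.
Trained networks look in the newest picture that a camera, given by its name, has taken for a name from the list of things; names that differ only in an ending like _2 or _b are one class to them, and where a whole thing is asked for, a point or a joint stands for the part that bears it (a point fixed in the world has none). Each returns a list of dicts, best first, with "confidence" (0 to 1); they miss things now and then, are a little off and sometimes report something else, mostly with a low value. They report only what shows in the picture. A call takes as long as a camera call.
- search_frame(camera, label): "position" ([column, row] in pixels, amid what is visible of it).
- trace(camera, label): "pixels" (384x512 bool, what is visible of it) and "position" ([column, row] in pixels, amid what is visible of it).
Readings, each from a call of its own:
- read_clock(): time.
- read_joint_positions(): joint angles.
- read_qd(): joint speeds.
- read_effort(): joint torques, N m.
- read_eef_pos(): TCP position.
- read_tool_rot(): TCP orientation.
- read_contact_force(): force on the tool from outside, world axes, zero at the start.
- read_ft_torque(): the same for the moment, N m.
- read_opening(): finger opening in m.
- read_finger_force(): force on a finger pad.
Only numpy, scipy, OpenCV 4.12 (cv2) and the standard library are available. Lean on these libraries where they do the work, as an engineer would, in place of code of your own. Each camera call takes 0.05 s, during which the arm holds its last target. There are 200 camera calls.

## Working session

There is one attempt and no reset: what is moved stays moved. The work goes in short steps, each a Python script; the robot and the scene stay as the last script left them, time stands still between calls to the robot, and variables do not carry over. Pictures are saved under pics/ and viewed, at most 10 in all, crops included, and the job is handed in when it is done.

```bash
ls; mkdir -p pics; python3 - <<'E'
from rig import *
import cv2,numpy as np
print(read_clock(),read_eef_pos(),read_tool_rot())
ims=[]
for n in ["scene","top"]:
    im,d=get_image(n); cv2.imwrite(f"pics/{n}0.png",im)
    ci=camera_info(n); print(n,{k:np.round(v,4).tolist() for k,v in ci.items()})
    for l in ["jig","binding_tab","binding","rack","cap","nut_a","punch","funnel","jar"]:
        r=search_frame(n,l); print(l,[(np.round(x["position"]).tolist(),round(x["confidence"],2)) for x in r[:3]])
print(read_clock())
E
```

```text
pics
rig.py
0.0 [0.18374984 0.62292243 0.23018541] [-4.48752710e-01 -3.10918704e+00  3.07340706e-03]
scene {'fx': 391.6319, 'fy': 391.6319, 'cx': 250.78, 'cy': 187.4834, 'D': [-0.0809, 0.0, 0.0, 0.0, 0.0], 'rvec': [2.1377, 0.6251, -0.3241], 'tvec': [-0.4463, -0.1016, 1.4115]}
jig [([231.0, 225.0], 0.62), ([289.0, 154.0], 0.27)]
binding_tab [([239.0, 211.0], 0.8)]
binding [([239.0, 215.0], 0.94)]
rack [([286.0, 163.0], 0.85)]
cap []
nut_a [([239.0, 215.0], 0.5), ([304.0, 246.0], 0.4)]
punch [([128.0, 277.0], 0.68)]
funnel [([129.0, 279.0], 0.34)]
jar [([262.0, 125.0], 0.71)]
top {'fx': 470.3658, 'fy': 470.3658, 'cx': 257.0341, 'cy': 190.3258, 'D': [-0.1192, 0.0, 0.0, 0.0, 0.0], 'rvec': [2.1779, -2.121, 0.1747], 'tvec': [-0.006, 0.5421, 1.3026]}
jig [([296.0, 195.0], 0.66)]
binding_tab [([283.0, 191.0], 0.79)]
binding [([286.0, 193.0], 0.67), ([297.0, 192.0], 0.46)]
rack [([171.0, 205.0], 0.82), ([297.0, 194.0], 0.72)]
cap [([160.0, 194.0], 0.79)]
nut_a []
punch [([388.0, 235.0], 0.73)]
funnel [([192.0, 114.0], 0.55)]
jar [([108.0, 265.0], 0.94)]
1.0
```

View pics/scene0.png

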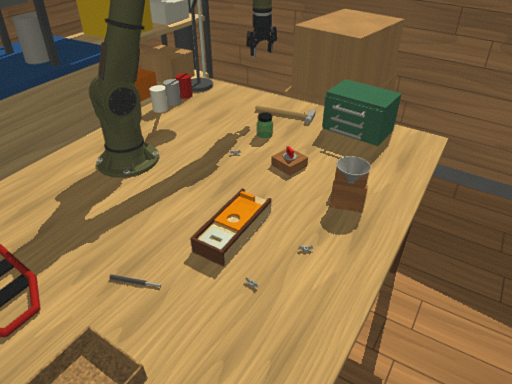

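View pics/top0.png

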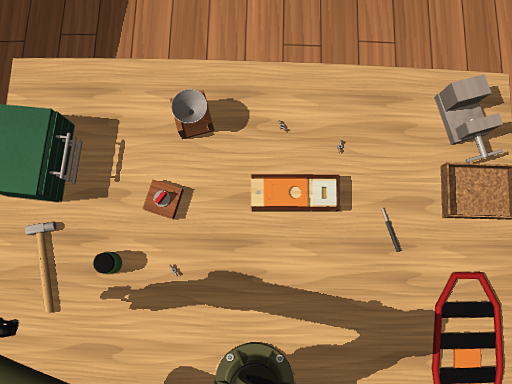

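The scene picture shows the jig with the amber base at (239,215), the hinge block towards the viewer, and the red cap in its rack at (289,157). The top picture shows the hole at (295,192), the slot at (324,193), the cap at (162,199), and clear space around both. Next step is wrist views over each.

```bash
cat > h.py <<'E'
from rig import *
import cv2,numpy as np
from scipy.spatial.transform import Rotation as R
def down(yaw): return (R.from_euler('z',yaw)*R.from_euler('x',np.pi)).as_rotvec()
def ray(ci,p):
    K=np.array([[ci["fx"],0,ci["cx"]],[0,ci["fy"],ci["cy"]],[0,0,1.]])
    u=cv2.undistortPoints(np.array(p,float).reshape(-1,1,2),K,np.array(ci["D"],float)).reshape(-1,2)
    M=R.from_rotvec(np.ravel(ci["rvec"])).as_matrix(); t=np.ravel(ci["tvec"])
    return -M.T@t, np.c_[u,np.ones(len(u))]@M   # origin, dirs (unit depth)
def onplane(ci,p,z):
    o,d=ray(ci,p); return o+d*((z-o[2])/d[:,2])[:,None]
def tri(obs):   # list of (ci,pixel) -> point, residual
    A=np.zeros((3,3));b=np.zeros(3);L=[]
    for ci,p in obs:
        o,d=ray(ci,p); d=d[0]/np.linalg.norm(d[0]); P=np.eye(3)-np.outer(d,d); A+=P;b+=P@o;L.append((P,o))
    x=np.linalg.solve(A,b); return x,[float(np.linalg.norm(P@(x-o))) for P,o in L]
def cloud(ci,depth):
    v,u=np.mgrid[:384,:512]; o,d=ray(ci,np.c_[u.ravel(),v.ravel()]); 
    return (o+d*depth.ravel()[:,None]).reshape(384,512,3)
def yawof():
    m=R.from_rotvec(read_tool_rot()).as_matrix(); return np.arctan2(m[1,0],m[0,0])
E
python3 - <<'E'
from h import *
c=camera_info("top")
for n,p,z in [("tab",(283,191),.05),("hole",(295,192),.048),("slot",(324,193),.04),("cap",(162,199),.07),("rack",(164,198),.036),("jar",(108,262),.085),("funnel",(190,106),.13)]:
    print(n,onplane(c,[p],z)[0].round(3))
w=camera_info("wrist"); o,d=ray(w,[(256,192)]); print(o,d, read_eef_pos(), yawof(), w["fx"])
m=R.from_rotvec(read_tool_rot()).as_matrix(); print("cam in tool",m.T@(o-read_eef_pos()), m.T@d[0])
for y in (0,np.pi/2,-np.pi/2,np.pi):
    q=inverse_kinematics([.55,.0,.35],down(y)); print(y,q)
E
```

```text
tab [ 0.541 -0.065  0.05 ]
hole [ 0.539 -0.1    0.048]
slot [ 0.54  -0.184  0.04 ]
cap [0.506 0.273 0.07 ]
rack [0.513 0.274 0.036]
jar [0.327 0.41  0.085]
funnel [0.758 0.2   0.13 ]
[0.10693901 0.64546375 0.37324572] [[ 0.30889927 -0.08575396 -0.94726877]] [0.18387817 0.62345789 0.23136804] 2.8548312690811266 311.27395056898854
cam in tool [ 0.0800171  -0.00064196 -0.14188029] [-0.32051033  0.00503343  0.94727948]
0 [-0.70737065  0.07546138  0.70838769  1.5262455  -0.04907306  1.55801025
 -1.57055913]
1.5707963267948966 [-0.68251513  0.07466929  0.68126269  1.52556375 -0.04700227  1.55799882
 -0.00201513]
-1.5707963267948966 None
3.141592653589793 [-0.67732502  0.07451702  0.67560815  1.52541961 -0.04657839  1.55799722
  1.56832033]
```

```bash
python3 - <<'E'
from h import *
import pickle
S=[("j1",(.54,-.07,.34),np.pi),("j2",(.54,-.14,.34),np.pi/2),("r1",(.51,.26,.30),np.pi),("r2",(.50,.29,.30),np.pi/2)]
out={}
for n,p,y in S:
    move_ptp(p,down(y)); dwell(.2)
    ci=camera_info("wrist"); im,d=get_image("wrist"); cv2.imwrite(f"pics/{n}.png",im)
    tr={}
    for l in (["binding","binding_tab","jig"] if n[0]=="j" else ["rack","cap"]):
        tr[l]=[(x["confidence"],x["pixels"],x["position"]) for x in trace("wrist",l)[:3]]
        print(n,l,[(round(x[0],2),np.round(x[2]).tolist(),int(x[1].sum())) for x in tr[l]])
    out[n]=(ci,im,d,tr)
pickle.dump(out,open("v.pkl","wb")); print(read_clock())
big=np.vstack([np.hstack([out["j1"][1],out["j2"][1]]),np.hstack([out["r1"][1],out["r2"][1]])])
cv2.imwrite("pics/all.png",cv2.resize(big,(800,600)))
E
```

```text
j1 binding [(0.62, [257.0, 143.0], 4685)]
j1 binding_tab [(0.62, [256.0, 146.0], 4509)]
j1 jig [(0.7, [234.0, 146.0], 13361), (0.32, [493.0, 125.0], 920)]
j2 binding [(0.7, [256.0, 92.0], 5218), (0.36, [392.0, 91.0], 133)]
j2 binding_tab [(0.9, [251.0, 93.0], 5065)]
j2 jig [(0.89, [257.0, 113.0], 13836)]
r1 rack [(0.92, [269.0, 132.0], 3550)]
r1 cap [(0.9, [268.0, 150.0], 1031)]
r2 rack [(0.69, [267.0, 140.0], 3542)]
r2 cap [(0.94, [263.0, 160.0], 1019), (0.45, [276.0, 322.0], 2811)]
9.4917
```

View pics/all.png

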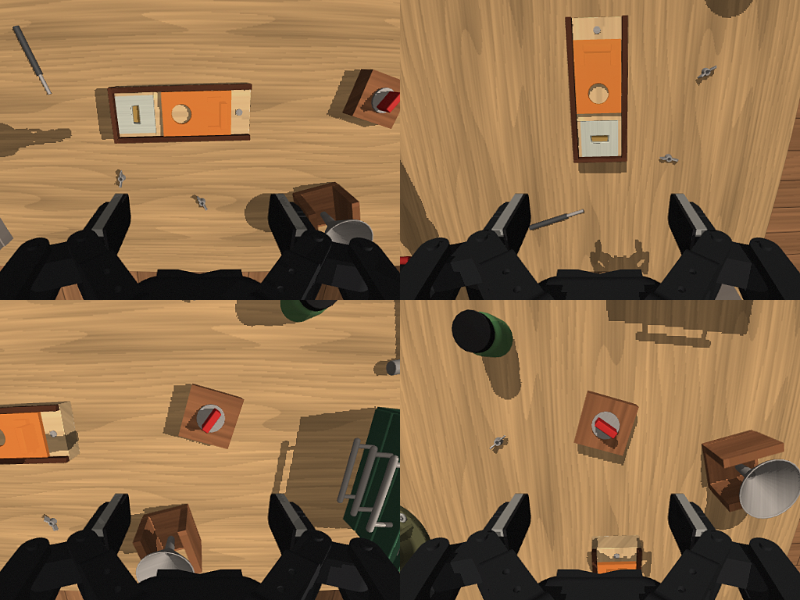

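The composite shows, in full-frame pixels, j1 with the slot near (173,146) and the hole near (231,145). In j2 the slot is near (256,178). The red wing is clear in r1 near (269,153) and r2 near (263,163). I'll measure from colour and depth, and triangulate the features between views.

```bash
cat > meas.py <<'E'
from h import *
import pickle
o=pickle.load(open("v.pkl","rb"))
def comps(m): 
    n,l,s,c=cv2.connectedComponentsWithStats(m.astype(np.uint8)); return [(s[i,4],c[i],l==i) for i in range(1,n)]
res={}
for n in ("j1","j2"):
    ci,im,d,tr=o[n]; P=cloud(ci,d); hsv=cv2.cvtColor(im,cv2.COLOR_BGR2HSV)
    jm=tr["jig"][0][1]|tr["binding"][0][1]; jm=cv2.morphologyEx(jm.astype(np.uint8),cv2.MORPH_CLOSE,np.ones((9,9)))>0
    amb=(hsv[...,0]>7)&(hsv[...,0]<20)&(hsv[...,1]>190)&(hsv[...,2]>150)&jm
    a=max(comps(amb),key=lambda x:x[0])[2]
    A=P[a]; top=A[A[:,2]>.07]
    print(n,"amber n",len(A),"plate z",np.median(A[:,2]),"tab top",len(top),top.mean(0) if len(top) else A[:,2].max(), (top.min(0),top.max(0)) if len(top) else "")
    blk=(hsv[...,1]<60)&(hsv[...,2]>150)&jm
    b=max(comps(blk),key=lambda x:x[0])[2]; print(" block centre",P[b].mean(0),np.median(P[b][:,2]),"rect",cv2.minAreaRect(np.float32(P[b][:,:2])))
    for nm,mask in (("hole",a),("slot",b)):
        cs,h=cv2.findContours(mask.astype(np.uint8),cv2.RETR_CCOMP,cv2.CHAIN_APPROX_NONE)
        inner=[c for c,hh in zip(cs,h[0]) if hh[3]>=0]; c=max(inner,key=cv2.contourArea); 
        z=np.median((A if nm=="hole" else P[b])[:,2])
        W=onplane(ci,c.reshape(-1,2),z); r=cv2.minAreaRect(np.float32(W[:,:2]*1000)); 
        px=cv2.minAreaRect(c)[0]; res[n,nm]=(ci,px); print(" ",nm,"px",px,"plane rect mm",r)
for nm in("hole","slot"): print(nm,tri([res["j1",nm],res["j2",nm]]))
for n in ("r1","r2"):
    ci,im,d,tr=o[n]; P=cloud(ci,d); hsv=cv2.cvtColor(im,cv2.COLOR_BGR2HSV)
    cm=cv2.dilate(tr["cap"][0][1].astype(np.uint8),np.ones((5,5)))>0
    red=((hsv[...,0]<6)|(hsv[...,0]>172))&(hsv[...,1]>170)&(hsv[...,2]>100)&cm
    Q=P[red]; zt=np.percentile(Q[:,2],95); T=Q[Q[:,2]>zt-.004]
    print(n,"red",len(Q),"ztop",zt,"top rect",cv2.minAreaRect(np.float32(T[:,:2]*1000)),T.mean(0))
    f=cm&~red&(hsv[...,1]<90); F=P[f]; k=np.abs(F[:,2]-np.median(F[:,2]))<.004; print(" flange",k.sum(),F[k].mean(0),cv2.minEnclosingCircle(np.float32(F[k][:,:2]*1000)))
    res[n,"w"]=(ci,np.argwhere(red&(P[...,2]>zt-.004)).mean(0)[::-1])
    rm=tr["rack"][0][1]; G=P[rm]; zr=np.median(G[:,2]); G=G[np.abs(G[:,2]-zr)<.004]; print(" rack",zr,cv2.minAreaRect(np.float32(G[:,:2]*1000)))
print("wing top",tri([res["r1","w"],res["r2","w"]]))
E
python3 meas.py
```

```text
j1 amber n 4432 plate z 0.047994692360005364 tab top 348 [ 0.53248671 -0.03135017  0.09799022] (array([ 0.45989477, -0.07018639,  0.07045361]), array([ 0.55771187, -0.02300284,  0.48178234]))
 block centre [ 0.53941219 -0.18616592  0.04169521] 0.03917300106414759 rect ((0.5268012285232544, -0.14241932332515717), (0.0835539698600769, 0.17831148207187653), 17.700651168823242)
  hole px (231.50003051757812, 145.50001525878906) plane rect mm ((538.0174560546875, -102.34140014648438), (37.63996505737305, 36.30609130859375), 44.66510772705078)
  slot px (173.9504852294922, 146.50497436523438) plane rect mm ((540.895263671875, -185.9608917236328), (36.72642135620117, 15.894612312316895), 1.7128278017044067)
j2 amber n 4957 plate z 0.047961141595913526 tab top 412 [ 0.53693379 -0.0303378   0.09971898] (array([ 0.51487438, -0.06022457,  0.07046685]), array([ 0.55846643, -0.02297533,  0.48189891]))
 block centre [ 0.54068234 -0.18585425  0.04127511] 0.03926417076986277 rect ((0.5391734838485718, -0.1412825584411621), (0.0688234493136406, 0.1620120108127594), 1.5736998319625854)
  hole px (253.
[... 725 characters left out ...]
1] ((510.5454406738281, 277.198974609375), 23.78797149658203)
 rack 0.03531519872795849 ((510.7275085449219, 277.0802001953125), (89.79344940185547, 90.47004699707031), 74.22623443603516)
r2 red 362 ztop 0.0691903591175068 top rect ((510.6498107910156, 277.674560546875), (11.313074111938477, 37.63072204589844), 54.99226379394531) [0.5105304  0.27809694 0.06804433]
 flange 608 [0.51056233 0.28048216 0.04026044] ((510.6634216308594, 277.402099609375), 23.81090545654297)
 rack 0.03526792670292797 ((510.4763488769531, 277.4123840332031), (90.3420181274414, 89.90962219238281), 74.25051879882812)
wing top (array([0.51059066, 0.2775885 , 0.06594058]), [5.087969347780546e-05, 5.087969347776032e-05])
```

Measurements agree with the text: block top 0.0392, plate 0.048, rack 0.0353, wing top 0.069. The hole is 84 mm from home. Next I'll refine the jig's yaw, then slide the base.

```bash
cat >> meas.py <<'E'
print("---")
for n in ("j1","j2"):
    ci,im,d,tr=o[n]; P=cloud(ci,d); hsv=cv2.cvtColor(im,cv2.COLOR_BGR2HSV)
    near=(np.abs(P[...,0]-.54)<.07)&(P[...,1]>-.25)&(P[...,1]<.05)
    G=P[near&(P[...,2]>.047)&(P[...,2]<.0575)]; print(n,"rails+plate",cv2.minAreaRect(np.float32(G[:,:2]*1000)))
    T=P[near&(P[...,2]>.075)&(P[...,2]<.09)]; print("tab",len(T),np.median(T[:,2]),cv2.minAreaRect(np.float32(T[:,:2]*1000)))
E
python3 meas.py | sed -n '/---/,$p'
```

```text
---
j1 rails+plate ((538.5769653320312, -103.89904022216797), (103.0967025756836, 253.1463165283203), 1.416019320487976)
tab 303 0.08172964911124347 ((536.1399536132812, -28.88909149169922), (43.40280532836914, 10.941299438476562), 1.3265613317489624)
j2 rails+plate ((538.24072265625, -103.83316040039062), (102.7087631225586, 253.93309020996094), 1.369338035583496)
tab 384 0.08162676031277744 ((536.6647338867188, -28.75469970703125), (43.60388946533203, 11.583093643188477), 0.14440575242042542)
```

```bash
cat >> h.py <<'E'
JY=np.radians(1.4); SLOT=np.array([.5406,-.1866]); CAP=np.array([.5106,.2776])
ydir=np.array([-np.sin(JY),np.cos(JY)])
E
python3 - <<'E'
from h import *
tab=np.array([.5365,-.0288]); y=np.pi+JY
command_gripper(.085,30)
move_ptp([*tab,.13],down(y)); 
print(move_straight([*tab,.056],rate=.12,contact_N=15), read_eef_pos(), read_contact_force())
command_gripper(.0,30); print("open",read_opening(),read_finger_force())
e=tab-ydir*.078
print(move_straight([*e,.056],rate=.05,contact_N=12),read_eef_pos(),read_contact_force())
e=tab-ydir*.090
print(move_straight([*e,.056],rate=.03,contact_N=12),read_eef_pos(),read_contact_force(), read_clock())
E
```

```text
False [ 0.53709618 -0.02873056  0.05656574] [-0.06369536  0.82993085 -0.16460599]
open 0.011507389505772849 35.09615421295166
False [ 0.53863754 -0.10782264  0.05620462] [-0.08127673  1.08979586  4.04289045]
True [ 0.53870088 -0.11262349  0.05624615] [-0.23397317  0.52421792  4.0183986 ] 15.0917
```

```bash
python3 - <<'E'
from h import *
p=np.array(read_eef_pos()); e=p[:2]-ydir*.006
print(move_straight([*e,.0562],rate=.03,contact_N=18),read_eef_pos(),read_contact_force())
command_gripper(.06); p=np.array(read_eef_pos()); move_straight([p[0],p[1],.14],rate=.2)
move_ptp([.54,-.11,.30],down(np.pi)); dwell(.2)
ci=camera_info("wrist"); im,d=get_image("wrist"); cv2.imwrite("pics/home.png",im)
np.savez("home.npz",d=d,**{k:np.array(v) for k,v in ci.items()})
cv2.imwrite("pics/homec.png",cv2.resize(im[60:230,80:400],None,fx=2.4,fy=2.4)); print(read_clock())
P=cloud(ci,d); T=P[(np.abs(P[...,0]-.54)<.07)&(P[...,2]>.075)&(P[...,2]<.09)&(P[...,1]<.05)&(P[...,1]>-.25)]
r=cv2.minAreaRect(np.float32(T[:,:2]*1000)); print(r, "slot est from tab",T[:,:2].mean(0)-ydir*.074)
E
```

```text
False [ 0.53873056 -0.11272171  0.05628889] [-3.77183472 12.81404333  7.75157453]
17.5083
((539.0712890625, -113.41372680664062), (44.74047088623047, 11.805963516235352), 0.15963506698608398) slot est from tab [ 0.53970231 -0.18728999]
```

View pics/homec.png

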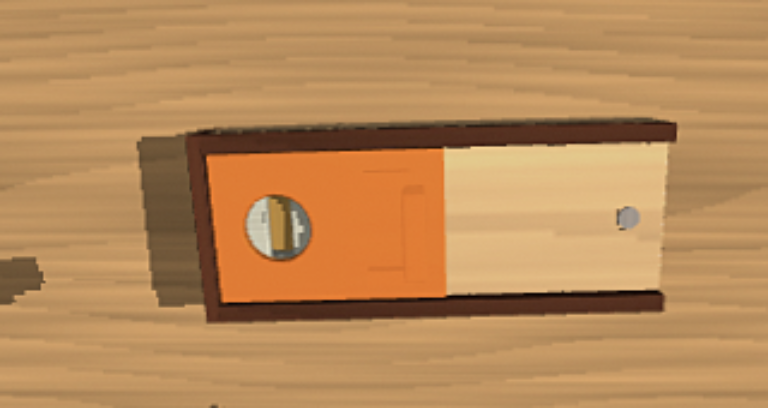

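The picture shows the base hard against the end stop, with the slot visible in its hole. It held against a 13 N push without moving. Now the cap.

```bash
python3 - <<'E'
from h import *
yw=np.radians(145)
move_ptp([*CAP,.14],down(yw)); command_gripper(.05,100)
print(move_straight([*CAP,.0437],rate=.1,contact_N=12),read_eef_pos(),read_contact_force())
command_gripper(0,100); print("open",read_opening(),read_finger_force(),read_eef_pos(),read_ft_torque())
p=read_eef_pos(); move_straight([p[0],p[1],.16],rate=.12); print(read_contact_force())
S=np.array([.5403,-.1868])
print([np.round(inverse_kinematics([*S,z],down(np.pi/2*k+JY)),2) for z in(.15,.056) for k in (2,1)])
move_ptp([*S,.16],down(np.pi+JY)); dwell(.2)
print(read_eef_pos(),read_opening(),read_clock())
im,d=get_image("wrist"); cv2.imwrite("pics/held.png",im[100:])
im,d=get_image("scene"); cv2.imwrite("pics/held2.png",cv2.resize(im[130:270,160:340],None,fx=4,fy=4))
E
```

```text
False [0.51120186 0.27795473 0.04447059] [ 1.14377124 -0.40559572 -0.3296464 ]
open 0.010281180760734083 98.48964214324951 [0.51105511 0.27783389 0.04450615] [-0.14214171  0.16964857  0.00044539]
[ 0.30529634 -0.98993702 -0.85288536]
[array([ 0.04,  0.21,  0.28,  1.76, -0.06,  1.18,  1.93]), array([-0.05,  0.21,  0.38,  1.77, -0.09,  1.18,  0.38]), array([ 0.07,  0.31,  0.25,  1.85, -0.09,  0.99,  1.95]), array([-0.05,  0.32,  0.39,  1.85, -0.14,  1.  ,  0.43])]
[ 0.54065876 -0.18576574  0.15994474] 0.010175586074230542 23.9
```

View pics/held.png

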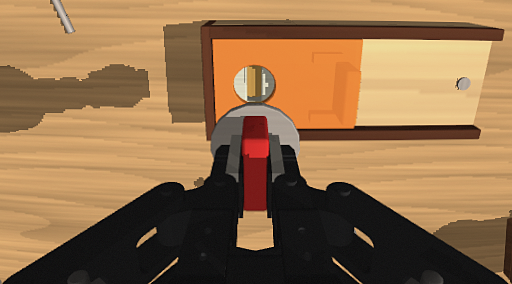

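View pics/held2.png

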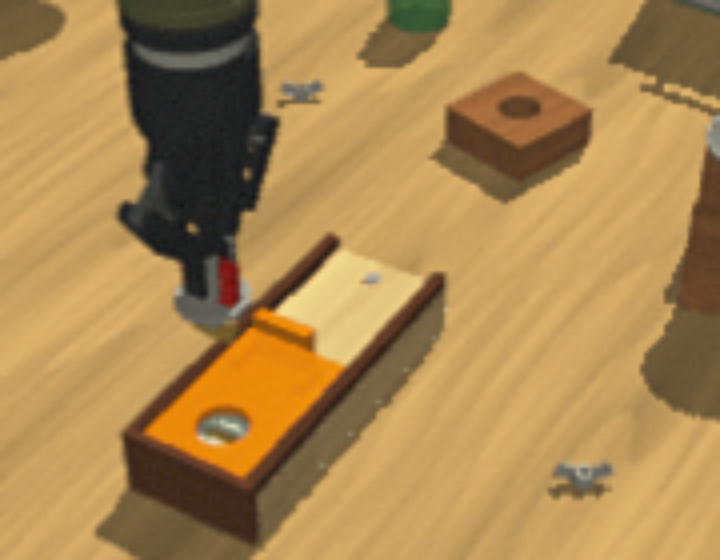

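The wrist view shows the wing held square and centred; the scene view shows the rack empty and the base home. The arm settles about 1 mm off in y, so I'll correct for that and lower the cap gently.

```bash
cat >> h.py <<'E'
S=np.array([.5403,-.1868]); OFF=.0085
E
python3 - <<'E'
from h import *
c=S.copy()
for z in (.11,.095):
    move_straight([*c,z],ori=down(np.pi+JY),rate=.1); dwell(.15); p=np.array(read_eef_pos()); c=c+(S-p[:2]); print(p,c)
hit=move_straight([*c,.0690],ori=down(np.pi+JY),rate=.03,contact_N=7)
print(hit,read_eef_pos(),read_contact_force(),read_opening(),np.degrees(yawof()))
np.save("c.npy",c); print(read_clock())
E
```

```text
[ 0.54097982 -0.18701896  0.11094222] [ 0.53962018 -0.18658104]
[ 0.53991594 -0.18668184  0.09545906] [ 0.54000424 -0.1866992 ]
False [ 0.54019534 -0.18675819  0.06920766] [-0.27436738 -0.33025125 -1.37572508] 0.009741081203821897 -178.59836698610806
26.2667
```

In the slot with no contact. Pushing down against the plunger.

```bash
python3 - <<'E'
from h import *
c=np.load("c.npy")
for z in (.063,.058):
    hit=move_straight([*c,z],ori=down(np.pi+JY),rate=.02,contact_N=20); dwell(.1)
    print(hit,read_eef_pos(),read_contact_force(),read_opening())
print(read_clock())
E
```

```text
False [ 0.54057592 -0.18684916  0.06357808] [0.36912479 0.34703227 4.38947941] 0.010196533703181986
False [ 0.540637   -0.18688788  0.05884975] [-4.47112747e-01  8.14854952e-04  7.85639807e+00] 0.010050167827858428
27.3167
```

```bash
python3 - <<'E'
from h import *
c=np.load("c.npy")
for a in (30,60,80,90):
    try: hit=move_straight([*c,.0577],ori=down(np.pi+JY-np.radians(a)),rate=.02,contact_N=25)
    except Unreachable as e: print("unreach",e); break
    dwell(.1); p=np.array(read_eef_pos()); c=c+.7*(S-p[:2])
    print(a,hit,p.round(4),np.round(read_contact_force(),1),np.round(read_ft_torque(),2),round(np.degrees(yawof()),1),round(read_opening(),4),read_clock())
np.save("c.npy",c)
E
```

```text
30 False [ 0.5409 -0.187   0.0587] [0.1 0.2 7.7] [ 0.04  0.05 -0.02] 151.4 0.0103 28.0917
60 False [ 0.5406 -0.1869  0.0587] [ 1.  -0.7  7.8] [-0.01 -0.03 -0.05] 121.4 0.0101 28.8667
80 False [ 0.5404 -0.1868  0.0587] [-0.4 -0.2  7.3] [-0.03 -0.04 -0.03] 101.4 0.0103 29.4667
90 False [ 0.5403 -0.1868  0.0587] [0.1 0.2 7. ] [ 0.03 -0.01 -0.05] 91.4 0.0102 29.8917
```

```bash
python3 - <<'E'
from h import *
c=np.load("c.npy"); o=down(np.pi+JY-np.radians(91))
z=.0577
for i in range(12):
    z-=.0006
    move_straight([*c,z],ori=o,rate=.01); dwell(.15)
    f=read_contact_force(); print(round(z,4),np.round(read_eef_pos(),4),np.round(f,1),round(read_ft_torque()[2],2),round(np.degrees(yawof()),1))
    if f[2]>20: break
print(read_opening(),read_finger_force(),read_clock())
im,d=get_image("wrist"); cv2.imwrite("pics/fin.png",im[60:])
im,d=get_image("scene"); cv2.imwrite("pics/fin2.png",cv2.resize(im[150:270,160:310],None,fx=4,fy=4))
E
```

```text
0.0571 [ 0.5403 -0.1868  0.0581] [0.8 0.2 8.3] 0.02 90.4
0.0565 [ 0.5403 -0.1868  0.0576] [-0.3 -0.7  9.6] 0.08 90.4
0.0559 [ 0.5403 -0.1868  0.0571] [ 0.2 -0.1  9.1] -0.01 90.4
0.0553 [ 0.5404 -0.1868  0.0569] [-1.8  0.8 12.4] -0.02 90.4
0.0547 [ 0.5404 -0.1868  0.0569] [-3.1  0.3 16.5] 0.06 90.4
0.0541 [ 0.5404 -0.1868  0.0569] [-4.3  2.1 19.4] -0.01 90.4
0.0535 [ 0.5404 -0.1868  0.0568] [-6.2  1.6 23.6] 0.01 90.4
0.009809609415372579 101.64149522781372 32.6917
```

View pics/fin.png

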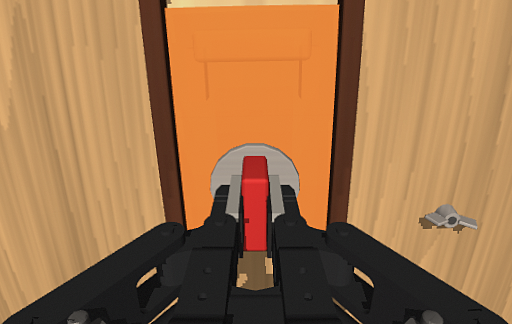

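View pics/fin2.png

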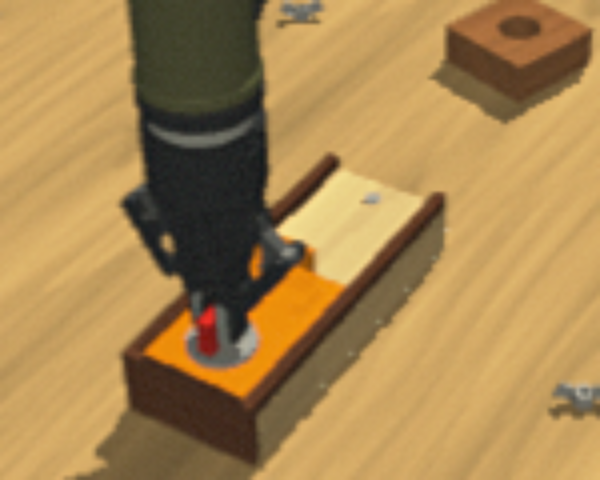

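The wing lies along the jig's length and the flange rests on the amber base. TCP height stopped at 56.9 mm (57.0 mm expected for flush) while the push rose to about 24 N. The base is still at the end stop, so I'm handing in.

```bash
python3 -c "
from h import *
print(read_eef_pos(),read_contact_force()); print(sign_off())"
```

```text
[ 0.54042428 -0.18680436  0.0568412 ] [-5.72210024  2.38719095 23.77222558]
the job is handed in; nothing more can be done
None
```

Job handed in at about 33 s: the base is home, the cap is inserted and turned a quarter turn clockwise, and the arm is still gripping it and pressing the flange flush with about 24 N; the arm touched none of the other loose things.

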